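# Set the tin rest to its size pointer and close the bail cam

## Task

Set the cake-tin rest for the next tin: take hold of the upright jaw on its spring-loaded sliding leg and draw the leg out until the jaw is level with the small brass pointer on the ruler. Only then, still holding the leg there, push the wire bail cam lever all the way over to its closed side (the side with the pointer), without letting the leg slip off the mark. Finish while still holding the leg at the mark with the bail closed (I will tighten the clamp screw), and leave the other kitchen things where they are.

Things in the scene. Friction and masses are not known exactly. Their poses are not given: they have to be found in the camera images.
- rest: Tin rest screwed to the table, origin on the table. Its +y: the leg draws out; +x: the bail closes (away from the robot within 0.5 rad); z up. Base plate x -60 to +95, y -200 to +110, top z 10 mm. Dark sleeve round the leg: 46 wide, y -199 to -74, top z 30 mm. Ruler at x 68 to 88, top z 14 mm. Bail arms at y -88 and +98 mm.
- leg: Steel sliding leg, moves only along the rest's y. A bar 22 mm wide (top z 25 mm) carries the jaw, an upright cross plate 10 mm thick along y, x -74 to +52 mm, z 14 to 56 mm. Origin: mid-thickness of the jaw, rest x = 0, table height; fully in at rest y -40 mm, where it starts, travel 95 mm. A spring pulls it in with 2 to 5 N: let go, it slides home, even with the bail closed.
- leg_grip (a point): Point on the leg's jaw to pinch from above, across the jaw's 10 mm: rest x -55 mm, z 50 mm (jaw top 56 mm), clear of the open bail. With a light grip or 4 mm of play the fingers can slide along the jaw from here in +x and push the bail's top bar with their sides while still holding the leg. Moves with the leg.
- clip_point (a point): Tip of the brass size pointer, a 20 x 16 x 10 mm clip on the ruler; tip 3 mm wide at rest x 59 mm, z 16.5 mm. The leg is at the mark when the leg's origin has the same rest y as this point. Set differently each time, 40 to 75 mm out from the leg's fully-in place; stiff, not to be moved.
- bail (a joint): Angle (rad) of the bail cam lever, a U-shaped hoop of dark 8 mm wire over the jaw, hinged about the rest's y at rest x 12, z 18 mm; top bar 58 mm from the hinge. Starts open at 0 to 0.1, leaning 0.45 to the robot's side (bar x -13, z 70 mm); 0.45 upright (z 76 mm); 0.9 closed on its stop (bar x 37, z 70 mm). About 3.5 N at the bar moves it; it stays where left.
- bail_bar (a point): Centre of the bail's top bar (8 mm thick, 186 mm long along the rest's y, 70 to 76 mm above the table).
- cup_big: Steel measuring cup, 80 mm across, 45 mm high, flat handle 75 mm along its +x; origin centre of underside. Bystander, beyond the rest.
- cup_small: Steel measuring cup, 60 mm across, 35 mm high, flat handle 75 mm along its +x; origin centre of underside. Bystander, beyond the rest.
- tomato_a: Tomato, 56 mm across, 48 mm high, origin centre of underside. Bystander, off the +y end of the rest.
- tomato_b: Tomato, 56 mm across, 48 mm high, origin centre of underside. Bystander, on the robot's side of the rest.
- spoon: Wooden spoon lying on the table. Bystander.

How it is judged:
By the outcome, as a careful person would: the job done as asked, in the order asked, and still so for the second after the job is handed in, while the arm keeps its last pose, push and grip.
It also fails if it takes over 40 s, if anything falls off the work surface, if the arm or the gripper's body presses on something with over 40 N, if the wrist force passes 120 N, or if a joint passes its speed limit or range.

## Robot

A 6-joint arm with a two-finger parallel gripper is mounted at the origin on the work surface. World frame = base frame: x ahead of the robot, y to its left, z up, the work surface at z = 0. Lengths are in mm, angles in rad, forces in N, time in s.
With the tool pointing down it reaches from about 350 to 975 mm from the base axis. Payload 4.9 kg.
Tool frame: the origin (TCP) lies at the very end of the fingers, on their centre line; the grasp point (between the pads) lies 19 mm behind it (bot.grip_depth is the distance from the TCP to the grasp point, in mm); x points along the fingers, z is the direction in which the jaws open and shut, and the axes are right-handed (so a half turn about x gives the same grasp; the last joint's range is limited). The gripper opens to 85 mm and grips with 20 to 120 N. Pads are 22 mm wide; open, the fingers measure 114 mm over their backs; the gripper's body (76 mm by 85 mm) begins 54 mm behind the grasp point. The pads swing forward as they close: fully open they stand 13 mm farther back than shut.
Start: joints at [-1.338, 0.053, 1.613, -0, 1.476, -0.119], TCP at [215.361, -586.703, 231.304] pointing down, gripper open.
Joint ranges: [-3.01, 3.01], [-1.01, 2.22], [0.06, 2.58], [-1.02, 4.17], [0.09, 2.62], [-3.14, 3.14]. Speed limits (rad/s): [2.57, 2.57, 3.14, 3.14, 3.14, 3.14].

## Interface

Orientations are given as a unit quaternion [x, y, z, w].
In Python, from cell import bot, get_image gives the robot as it stands.
- The arm moves only by the tool play_rows, never from a script. Its argument "targets" is a list of rows, each a list of 6 numbers: the shift along the tool's x, y, z in mm, then the turn, a rotation vector about the tool's x, y, z in degrees. In form: [[dx, dy, dz, ax, ay, az], ...]. A call has 1 to 10 rows; each row is the pose to reach, as a shift and turn from the pose commanded when the call began, along the tool's axes at that moment; what a row does not reach only later rows make up. A row lasts 1/8 s, in which the tool goes at most 62.5 mm and 10.7 degrees, less where a joint would pass 70% of its speed; a pose out of reach is approached as far as the arm can. A call with a gripper value outside its range is refused whole. "jaw" is the opening, from -1 (shut) to 1 (fully open), so that 0 is half open, set as the call begins (left out, the last holds). The fingers move at their own pace and stop on an object; "newtons" is the grip in N (left out, the last holds). Time passes only in rows, so rows that repeat a pose let the fingers close. It gives the time, the measured TCP pose, the force and the opening at its end, in the units of the state.
- bot.state(): the state, without advancing time (a new reading comes with each control period).
- get_image(name): name is "side" or "top"; returns a dict with "frame" (400x640x3 uint8, red, green, blue), "K" (3x3 intrinsics, pixels), "extrinsics" (4x4, takes a point from world to camera coordinates). Camera axes: x right, y down, z forward; pixel columns grow to the right and rows downward; lengths in mm; the calibration is good to about 2 mm. A picture is of the moment at which its call begins. There is no depth.
- bot.finish_job(): hands the job in, once; it reports no verdict.
The state is a dict: "time": time; "qpos": joint angles; "qvel": joint speeds; "tau": joint torques, N m; "tool_pos": TCP position; "tool_rot": TCP orientation; "wrist_force": force on the tool from outside, world axes, zero at the start; "wrist_torque": the same for the moment, N m; "gripper_width": opening from 0.0 (shut) to 1.0 (fully open).
Only numpy, scipy, OpenCV 4.12 (cv2) and the standard library are available. Lean on these libraries where they do the work, as an engineer would, in place of code of your own. Each camera call takes 0.05 s, during which the arm holds its last target. There are 200 camera calls.

## Working session

There is one attempt and no reset: what is moved stays moved. The work goes in short steps, Python scripts to look and compute and a tool call to move; the robot and the scene stay as the last step left them, time stands still between calls to the robot, and variables do not carry over. Pictures are saved under pics/ and viewed, about 8 in all and at most 12, crops included, and the job is handed in when it is done.

Besides the shell and the picture viewer there is one more tool, called after ">>>" as name([rows], argument=value, ...), one row to a line, values as JSON. play_rows: Moves the arm, as the interface text tells. Its arguments: {"type":"object","properties":{"targets":{"type":"array","items":{"type":"array","items":{"type":"number"}}},"jaw":{"type":"number"},"newtons":{"type":"number"}},"required":["targets"]}

```bash
mkdir -p pics; ls
cat > h.py <<'E'
import numpy as np, cv2
from cell import bot, get_image
def snap(n,f):
    d=get_image(n); np.savez(f'pics/{f}.npz',**{k:np.array(d[k]) for k in('frame','K','extrinsics')})
    cv2.imwrite(f'pics/{f}.png',d['frame'][:,:,::-1]); return d
def load(f): return np.load(f'pics/{f}.npz')
def ray(d,u,v):
    E=d['extrinsics'];R=E[:3,:3];t=E[:3,3]
    return -R.T@t, R.T@np.linalg.inv(d['K'])@np.array([u,v,1.])
def onz(d,u,v,z):
    c,r=ray(d,u,v); return c+r*(z-c[2])/r[2]
def proj(d,p):
    E=d['extrinsics'];q=d['K']@(E[:3,:3]@np.array(p,float)+E[:3,3]);return q[:2]/q[2]
E
python3 - <<'E'
from h import *
for n in('top','side'):
    d=snap(n,n+'0');c,_=ray(d,320,200);print(n,c.round(),d['K'][0,0])
print(bot.state())
E
```

```text
pics
top [485.  87. 997.] 385.06482947476013
side [146. 805. 831.] 419.9282794502191
{'time': 0.1, 'qpos': array([-1.33797362e+00,  5.32725422e-02,  1.61418037e+00,  2.34116495e-05,
        1.47599087e+00, -1.18985231e-01]), 'qvel': array([-3.30802798e-05, -1.78834346e-03, -3.10235359e-03, -4.43751207e-04,
        7.97332371e-04,  8.27568255e-04]), 'tau': array([-6.83436087e-05, -3.94900882e+01, -3.71364176e+01, -8.09529502e-05,
        3.93361013e-03,  3.97161301e-06]), 'tool_pos': array([ 215.25496334, -586.15521828,  230.18315775]), 'tool_rot': array([ 0.40522759,  0.58026566, -0.40434388,  0.57929991]), 'wrist_force': array([-0.55906975,  0.07313619, -0.20353301]), 'wrist_torque': array([0.00663355, 0.01091181, 0.03260567]), 'gripper_width': 1.004056635464555}
```

View pics/top0.png

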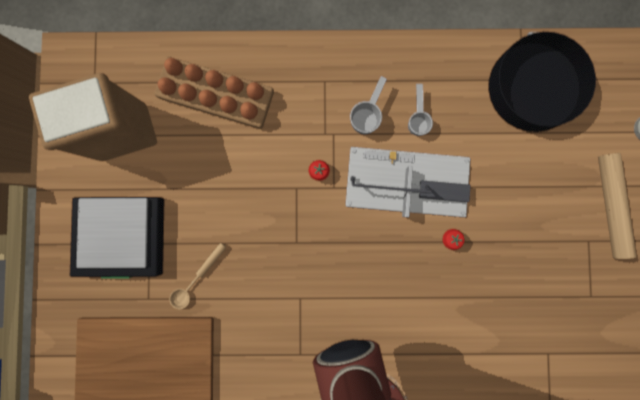

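View pics/side0.png

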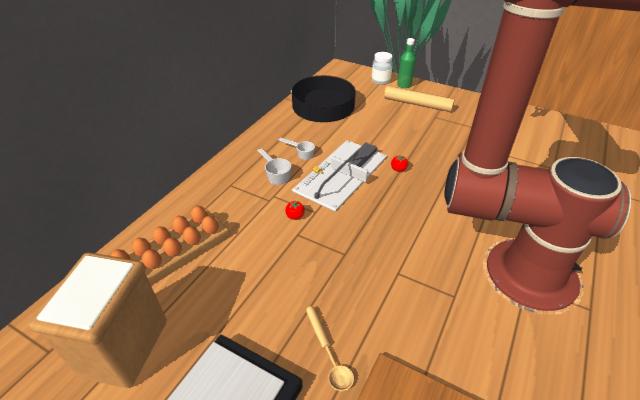

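The top view shows the rest around (408,183), the pointer near (394,156), the jaw at column ~408 and the tomatoes at (319,170) and (454,240). Next I measure the plate corners, jaw and clip in the zoomed top view.

Run:
```python
from h import *
d=load('top0');f=d['frame']
c=f[135:230,330:490][:,:,::-1]
cv2.imwrite('pics/crop0.png',cv2.resize(c,None,fx=5,fy=5,interpolation=cv2.INTER_CUBIC))
hsv=cv2.cvtColor(f,cv2.COLOR_RGB2HSV)
m=(hsv[...,1]<60)
m2=np.zeros(m.shape,np.uint8);m2[140:225,340:475]=m[140:225,340:475]
m2=cv2.morphologyEx(m2,cv2.MORPH_OPEN,np.ones((5,5)))
cs,_=cv2.findContours(m2,0,2);b=max(cs,key=cv2.contourArea)
r=cv2.minAreaRect(b);print(r)
for p in cv2.boxPoints(r):print(p,onz(d,*p,10).round(1))
g=(hsv[...,0]>12)&(hsv[...,0]<30)&(hsv[...,1]>130)
ys,xs=np.nonzero(g[145:170,370:420]);print('clip px',xs.mean()+370,ys.mean()+145,len(xs),onz(d,xs.mean()+370,ys.mean()+145,20).round(1))
```

```text
((408.3983154296875, 183.8594970703125), (123.21107482910156, 64.97854614257812), 5.013113975524902)
[344.18942 210.84117] [509.6  46.   10. ]
[349.86746 146.11119] [676.9  29.9  10. ]
[472.6072  156.87782] [ 646.8 -286.4   10. ]
[466.92917 221.6078 ] [ 480.2 -267.3   10. ]
clip px 392.36 155.48 25 [650.1 -77.9  20. ]
```

View pics/crop0.png

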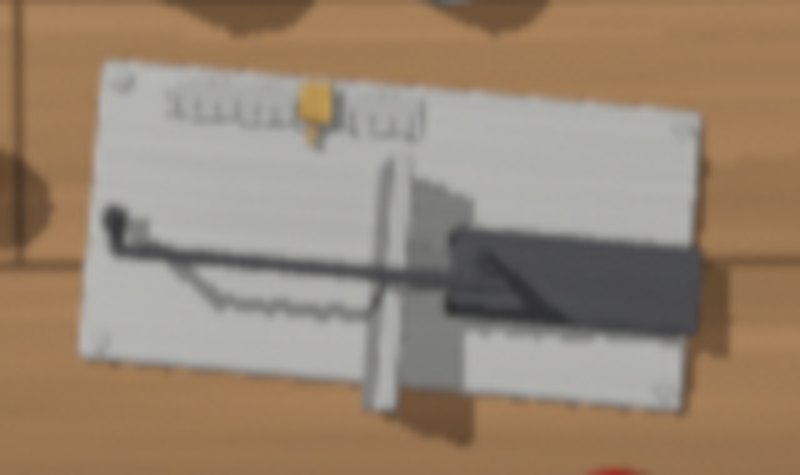

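```bash
cat > fit.py <<'E'
from h import *
d=load('top0')
px=lambda x,y:((x+.5)/5-.5+330,(y+.5)/5-.5+135)
P=np.array([onz(d,*px(*p),10)[:2] for p in[(105,60),(702,112),(683,412),(78,357)]])
Q=np.array([(95,110),(95,-200),(-60,-200),(-60,110)],float)
A=Q-Q.mean(0);B=P-P.mean(0);U,_,Vt=np.linalg.svd(A.T@B);R=(U@Vt).T;t=P.mean(0)-R@Q.mean(0)
W=lambda x,y,z:np.r_[R@[x,y]+t,z]
L=lambda p:R.T@(p[:2]-t)
E
python3 - <<'E'
from fit import *
print(R,t,np.degrees(np.arctan2(R[1,0],R[0,0])));print('res',(P-(Q@R.T+t)).round(1))
for n,p,z in[('jawtop+x',(400,155),56),('jawtop-x',(383,408),56),('clip body',(316,103),24),('cliptip',(312,138),16.5),('bar end',(115,250),70)]:print(n,L(onz(d,*px(*p),z)).round(1))
s=load('side0');
f=s['frame'][130:215,280:395][:,:,::-1]
cv2.imwrite('pics/crop1.png',cv2.resize(f,None,fx=6,fy=6,interpolation=cv2.INTER_CUBIC))
print('proj tip at y=15,20',proj(s,W(59,15,16.5)),proj(s,W(59,25,16.5)))
print('W grip',W(-55,-40,50))
E
```

```text
[[ 0.99545564  0.09522646]
 [-0.09522646  0.99545564]] [570.87600277 -72.04137477] -5.464353825171812
res [[-0.3 -0.4]
 [ 0.1  0.6]
 [-0.2 -0.4]
 [ 0.3  0.2]]
jawtop+x [ 51.5 -37. ]
jawtop-x [-73.1 -38.3]
clip body [79.5  1.3]
cliptip [62.7  0.7]
bar end [-9.  99.3]
proj tip at y=15,20 [319.2687814  174.79889035] [317.40303186 176.52412984]
W grip [ 512.31688462 -106.62214516   50.        ]
```

View pics/crop1.png

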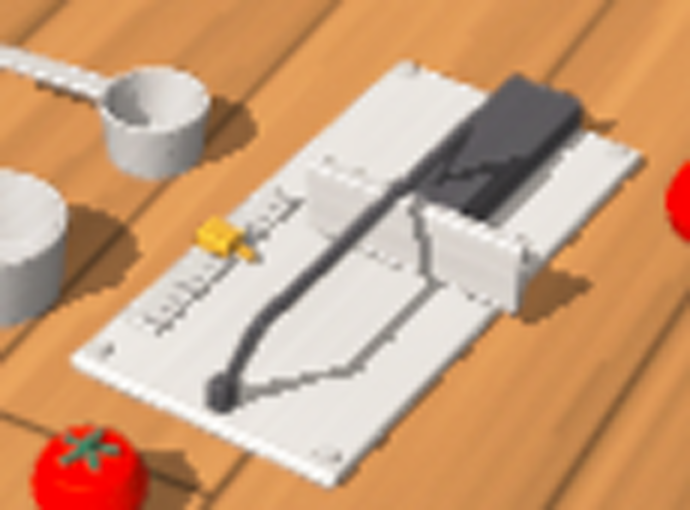

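The side view agrees: pointer tip at crop (252,255), which is rest y ≈ 0–2, and the bail is open. Now I work out the moves.

```bash
cat >> fit.py <<'E'
from scipy.spatial.transform import Rotation as Ro
def plan(x,y,z,turn=True):
    "shift+turn in tool axes to put TCP at rest x,y,z"
    s=bot.state();T=Ro.from_quat(s['tool_rot']);M=T.as_matrix()
    print('t',round(s['time'],2),'rest xyz',L(s['tool_pos']).round(1),s['tool_pos'][2].round(1),'F rest',(R.T@s['wrist_force'][:2]).round(1),s['wrist_force'][2].round(1),'w',round(s['gripper_width'],3))
    best=None
    for sg in(1,-1):
        X=np.array([0,0,-1.]);Z=np.r_[R@[0,sg],0];G=np.c_[X,np.cross(Z,X),Z]
        rv=np.degrees((T.inv()*Ro.from_matrix(G)).as_rotvec())
        if best is None or np.linalg.norm(rv)<np.linalg.norm(best):best=rv
    print('shift',(M.T@(W(x,y,z)-s['tool_pos'])).round(1),'turn',best.round(2),'q6',s['qpos'][5].round(2))
    print('tool axes in rest: y',(R.T@M[:2,1]).round(2),'z',(R.T@M[:2,2]).round(2))
E
python3 - <<'E'
from fit import *
plan(-55,-40,130)
print('tomB',L(onz(d,454,240,24)),'tomA',L(onz(d,319,170,24)))
E
```

```text
t 0.1 rest xyz [-305.  -545.6] 230.2 F rest [-0.6  0. ] -0.2 w 1.004
shift [ 100.9  444.1 -347.6] turn [ 2.562e+01 -1.100e-01  1.000e-02] q6 -0.12
tool axes in rest: y [0.9  0.43] z [ 0.43 -0.9 ]
tomB [-121.0554755  -168.91728286] tomA [ 25.04610355 185.05508653]
```

>>> play_rows([
  [0,50,-40,3,0,0],
  [0,95,-75,6,0,0],
  [0,140,-110,9,0,0],
  [0,185,-145,12,0,0],
  [0,230,-180,15,0,0],
  [0,275,-215,18,0,0],
  [0,320,-250,21,0,0],
  [0,365,-285,24,0,0],
  [0,410,-320,25.6,0,0],
  [0,444,-348,25.6,0,0],
], jaw=0.2)

```text
time: 1.35
tool_pos: [512.8, -104.8, 230.8]
tool_rot: [-0.523, -0.476, 0.523, -0.476]
wrist_force: [-0.2, -0.7, 0.7]
gripper_width: 0.601
```

Run:
```python
from fit import *
plan(-55,-40,90)
```

```text
t 1.35 rest xyz [-54.7 -38.2] 230.8 F rest [-0.2 -0.7] 0.7 w 0.601
shift [140.8  -0.2   1.8] turn [ 0.08 -0.01  0.03] q6 1.32
tool axes in rest: y [1. 0.] z [ 0. -1.]
```

>>> play_rows([
  [40,0,2,0,0,0],
  [80,0,2,0,0,0],
  [120,0,2,0,0,0],
  [150,0,2,0,0,0],
  [170,0,2,0,0,0],
  [185,0,2,0,0,0],
  [195,0,2,0,0,0],
  [197,0,2,0,0,0],
  [197,0,2,0,0,0],
])

```text
time: 2.48
tool_pos: [512.5, -109.2, 34.9]
tool_rot: [0.523, 0.475, -0.523, 0.476]
wrist_force: [-0.3, -0.1, -0.6]
gripper_width: 0.6
```

>>> play_rows([
  [0,0,0,0,0,0],
  [0,0,0,0,0,0],
  [0,0,0,0,0,0],
  [0,0,0,0,0,0],
  [0,0,0,0,0,0],
  [0,0,0,0,0,0],
], jaw=-1, newtons=30)

```text
time: 3.22
tool_pos: [512.7, -107.1, 35.0]
tool_rot: [0.524, 0.476, -0.522, 0.475]
wrist_force: [0.9, 7.6, 3.6]
gripper_width: 0.107
```

Run:
```python
from fit import *
plan(-55,1,33)
snap('top','top1');snap('side','side1')
a=load('top1')['frame'][125:245,320:480];b=load('side1')['frame'][110:230,260:420]
o=np.hstack([a,b])[:,:,::-1]
cv2.imwrite('pics/v1.png',cv2.resize(o,(800,300),interpolation=cv2.INTER_CUBIC))
```

```text
t 3.23 rest xyz [-54.6 -40.4] 35.0 F rest [0.1 7.6] 3.6 w 0.107
shift [  2.2  -0.4 -41.4] turn [ 0.   -0.23 -0.05] q6 1.31
tool axes in rest: y [1. 0.] z [ 0. -1.]
```

View pics/v1.png

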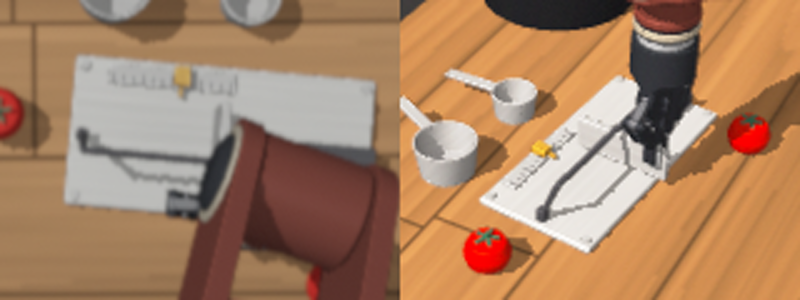

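The jaw is pinched (gripper 0.107, jaw at rest y ≈ -40.4, which confirms the frame). In the top view the pointer is clear of the arm. Now I draw the leg out.

>>> play_rows([
  [0,0,-6,0,0,0],
  [0,0,-12,0,0,0],
  [0,0,-18,0,0,0],
  [0,0,-24,0,0,0],
  [0,0,-30,0,0,0],
  [0,0,-35,0,0,0],
  [0,0,-39,0,0,0],
  [0,0,-41,0,0,0],
  [0,0,-41,0,0,0],
  [0,0,-41,0,0,0],
])

```text
time: 4.58
tool_pos: [516.4, -68.3, 35.0]
tool_rot: [0.523, 0.475, -0.523, 0.476]
wrist_force: [-1.8, -2.3, 6.2]
gripper_width: 0.114
```

Run:
```python
from fit import *
plan(-55,1,33)
snap('top','top2');snap('side','side2')
a=load('top2')['frame'][140:200,360:440];b=load('side2')['frame'][145:205,290:370]
o=np.hstack([a,b])[:,:,::-1]
cv2.imwrite('pics/v2.png',cv2.resize(o,(800,300),interpolation=cv2.INTER_CUBIC))
for n in('top','side'):
    q=load(n+'0')  # clip unobstructed at start
    h=cv2.cvtColor(q['frame'],cv2.COLOR_RGB2HSV).astype(int)
    u0,v0=(384,146) if n=='top' else (310,162)
    w=h[v0:v0+20,u0:u0+22]
    if n=='top':
        # saturation/hue weighted brass: R-B
        r=q['frame'].astype(float);e=np.clip(r[...,0]-r[...,2]-40,0,None)[148:166,384:404]
        print(e.astype(int)[:, :])
```

```text
t 4.58 rest xyz [-54.6  -1.5] 35.0 F rest [-1.6 -2.4] 6.2 w 0.114
shift [ 2.  -0.4 -2.5] turn [ 0.03  0.04 -0.04] q6 1.39
tool axes in rest: y [1. 0.] z [ 0. -1.]
[[28 29 30 31 31 32 32 33 33 33 34 34 33 33 33 34 33 34 33 33]
 [ 5  7  9 12 14 16 22 24 28 27 27 26 29 30 31 31 32 32 34 34]
 [ 0  0  0  0  0  0  1  9 15 13 11 11 12  9 12 13 14 18 18 19]
 [ 0  0  0  0  0  0  2 15 24 22 19 14  0  0  0  0  0  0  0  0]
 [ 0  0  0  0  0  0 23 44 50 49 47 33  0  0  0  0  0  0  0  0]
 [ 0  0  0  0  0  0 36 58 59 59 59 45  0  0  0  0  0  0  0  0]
 [ 0  0  0  0  0  0 42 58 59 59 60 48  0  0  0  0  0  0  0  0]
 [ 0  0  0  0  0  0 46 59 60 59 60 48  0  0  0  0  0  0  0  0]
 [ 0  0  0  0  0  4 50 58 59 59 59 47  0  0  0  0  0  0  0  0]
 [ 0  0  0  0  0  4 48 57 57 58 58 45  0  0  0  0  0  0  0  0]
 [ 0  0  0  0  0  0 23 39 48 48 47 35  0  0  0  0  0  0  0  0]
 [ 0  0  0  0  0  0  0  4 27 19 13  6  0  0  0  0  0  0  0  0]
 [ 0  0  0  0  0  0  0  0 21  0  0  0  0  0  0  0  0  0  0  0]
 [ 0  0  0  0  0  0  0  3 23  0  0  0  0  0  0  0  0  0  0  0]
 [ 0  0  0  0  0  0  0  2 16  0  0  0  0  0  0  0  0  0  0  0]
 [ 0  0  0  0  0  0  0  0  0  0  0  0  0  0  0  0  0  0  0  0]
 [ 0  0  0  0  0  0  0  0  0  0  0  0  0  0  0  0  0  0  0  0]
 [ 0  0  0  0  0  0  0  0  0  0  0  0  0  0  0  0  0  0  0  0]]
```

View pics/v2.png

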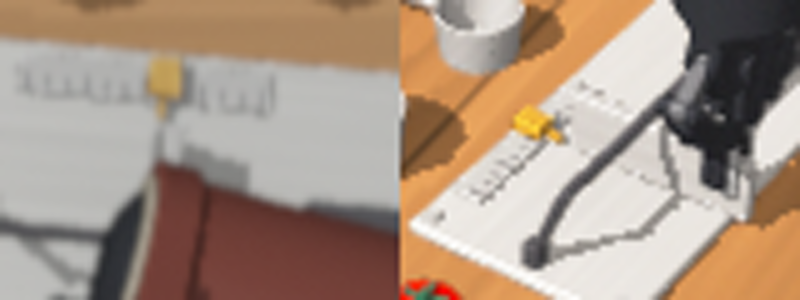

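The jaw's end is now next to the pointer (top crop: tip (162,110), jaw end (160,150); side crop: tip (555,135)). Next I refine the tip's y from both views, and check the jaw's y against the arm's reading.

Run:
```python
from fit import *
for v in (160,161,162):print('tip',L(onz(d,391.9,v,16.5)).round(1))
print('body',L(onz(d,392.5,155,22)).round(1))
s=load('side0');p6=lambda x,y:((x+.5)/6-.5+280,(y+.5)/6-.5+130)
S=np.array([onz(s,*p6(*p),10)[:2] for p in[(75,358),(410,62),(642,158),(330,485)]])
print('side corners in rest',[L(x).round(1) for x in S])
off=np.mean([L(x) for x in S],0)-Q.mean(0);print('off',off)
for p in [(252,255),(256,258),(248,250)]:print('tip side',(L(onz(s,*p6(*p),16.5))-off).round(1))
print(s['frame'][168:177,312:328].astype(int)@[1,0,-1])
d2=load('top2');print('pred jaw left/right edge px at x=45,z56',proj(d2,W(45,3.5,56)),proj(d2,W(45,-6.5,56)))
print(d2['frame'][164:172,386:400].sum(2)//3)
d1=load('top0');print('home pred',proj(d1,W(30,-35,56)),proj(d1,W(30,-45,56)),'top end', proj(d1,W(52,-40,56)))
print(d1['frame'][166:174,400:418].sum(2)//3)
```

```text
tip [68.3  1.5]
tip [65.7  1.3]
tip [63.1  1. ]
body [80.3  1.8]
side corners in rest [array([ 91.7, 109.4]), array([  89. , -200.5]), array([ -62.2, -194.6]), array([-61.1, 113.8])]
off [-3.13026209  1.9841016 ]
tip side [63.7 -1.8]
tip side [60.6 -1. ]
tip side [67.7 -4. ]
[[145 184 186 188 187 183 170 137  83   9  10   8  10  10  10  10]
 [136 188 187 191 182 189 187 133  70   7   9   8  12  10  10  10]
 [135 183 183 185 187 188 140 112  79   8   9  10  10  10  10   9]
 [ 25  75 145 180 184 182 105 130 169 113  38  10   9   9   9  10]
 [ 12  19  29  41 105 141  54  72 154 168  72  12   9  10  10   9]
 [ 12  11  11  13  16  22  14  20  29  74  50  11  10  10   9   9]
 [ 11  10  10  10  11  10   9  11  10  14  13   9  10  10   9   9]
 [  9   9   9  10   9   9  11  10  10  10  10  10   9   9  11  10]
 [  9   8   8   9  10  10   9  10   9   9  10  10  11  11  11   9]]
pred jaw left/right edge px at x=45,z56 [392.964557  166.7694043] [397.02310653 167.12811555]
[[186 186 186 186 183 170 156 154 159 177 184 184 185 186]
 [187 187 187 186 182 170 162 170 175 177 179 179 184 186]
 [187 18
[... 349 characters left out ...]
me pred [408.12072341 174.19919011] [412.1859331  174.55910092] top end [410.84513324 165.51118136]
[[176 176 176 176 176 175 172 163 158 168 168 164 165 172 175 175 175 175]
 [176 176 176 176 176 173 163 147 145 166 168 163 161 171 176 176 175 175]
 [175 175 175 176 175 167 150 134 139 164 168 163 159 171 176 176 176 176]
 [174 174 174 175 173 162 140 128 138 162 167 161 154 166 172 173 175 176]
 [172 173 173 173 171 159 138 129 139 162 167 159 143 151 156 160 169 172]
 [173 173 173 173 170 157 136 130 142 163 166 158 132 128 131 137 151 155]
 [174 174 174 174 170 154 134 132 147 164 168 159 130 120 121 123 129 131]
 [174 175 174 175 170 151 133 133 150 165 168 160 131 121 122 121 122 121]]
```

Estimates put the tip at rest y ≈ 0.5–1.2. The jaw is at ≈ -1.3, since both the arm and the image show 38.5–38.9 mm of travel from home. I'll go 2 mm further and lighten the grip.

>>> play_rows([
  [0,0,-1,0,0,0],
  [0,0,-2.2,0,0,0],
  [0,0,-2.2,0,0,0],
  [0,0,-2.2,0,0,0],
  [0,0,-2.2,0,0,0],
], newtons=20)

```text
time: 5.3
tool_pos: [516.6, -66.2, 35.0]
tool_rot: [0.523, 0.475, -0.523, 0.476]
wrist_force: [-2.7, -3.2, 5.5]
gripper_width: 0.111
```

Run:
```python
from fit import *
plan(-55,.7,35)
q=snap('top','top3');s3=snap('side','side3')
print(q['frame'][164:172,386:400].sum(2)//3)
print('pred',proj(q,W(45,.7+5,56)),proj(q,W(45,.7-5,56)))
s=load('side0')
# side relative check: predicted pixels of tip and jaw +x end corners
for n,p in dict(tip=(59,.7,16.5),jhome_t=(52,-35,56),jhome_b=(52,-35,14)).items():print(n,proj(s,W(*p)).round(1))
for n,p in dict(jt=(52,5.7,56),jt2=(52,-4.3,56),jb=(52,5.7,14)).items():print(n,proj(s3,W(*p)).round(1))
a=s3['frame'][150:195,300:360];b=s['frame'][140:185,310:370]
cv2.imwrite('pics/v3.png',cv2.resize(np.hstack([a,b])[:,:,::-1],(800,300),interpolation=cv2.INTER_CUBIC))
```

```text
t 5.3 rest xyz [-54.6   0.7] 35.0 F rest [-2.4 -3.5] 5.5 w 0.111
shift [-0.  -0.4 -0. ] turn [ 0.02  0.04 -0.05] q6 1.4
tool axes in rest: y [1. 0.] z [ 0. -1.]
[[186 186 186 186 181 166 155 153 159 174 176 183 186 186]
 [187 187 186 185 176 164 165 172 173 173 170 181 186 186]
 [187 187 187 182 165 154 168 177 177 174 170 181 186 187]
 [186 186 185 176 154 150 171 178 177 171 165 178 185 187]
 [184 184 182 171 149 150 175 179 176 167 155 165 178 182]
 [183 183 181 169 147 151 176 180 175 162 143 144 159 164]
 [184 184 181 166 143 147 174 178 173 159 138 132 137 139]
 [185 185 180 161 132 130 159 166 165 150 133 130 130 130]]
pred [392.07178522 166.69049747] [396.13015587 167.04919291]
tip [321.9 172.4]
jhome_t [330.4 157. ]
jhome_b [330.2 167.8]
jt [322.9 163.8]
jt2 [324.8 162.1]
jb [322.9 174.7]
```

View pics/v3.png

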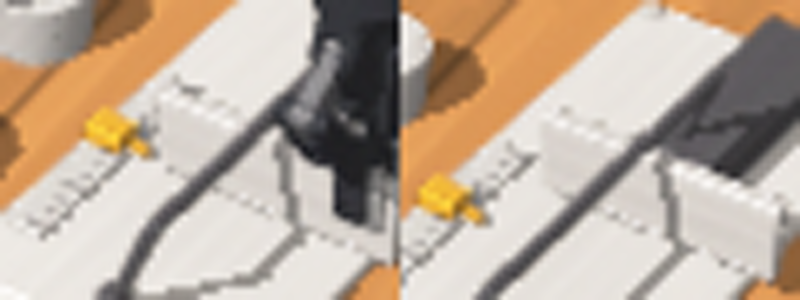

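The tip at (148,152) in the side crop matches the rest y = 0.7 prediction within a pixel, and the jaw end sits beside it. The top view gives about 40.6 mm of travel against 40.5–41 needed, so the leg is at the mark. Now I slide along the jaw to the bail.

>>> play_rows([
  [0,3,0,0,0,0],
  [0,7,0,0,0,0],
  [0,11,0,0,0,0],
  [0,15,0,0,0,0],
  [0,19,0,0,0,0],
  [0,23,0,0,0,0],
  [0,26,0,0,0,0],
  [0,26,0,0,0,0],
])

```text
time: 6.4
tool_pos: [527.3, -66.1, 30.3]
tool_rot: [-0.514, -0.487, 0.532, -0.465]
wrist_force: [-45.7, 0.6, 30.0]
gripper_width: 0.112
```

Run:
```python
from fit import *
plan(22,.7,35)
```

```text
t 6.4 rest xyz [-44.    1.8] 30.3 F rest [-45.6  -3.7] 30.0 w 0.112
shift [-7.3 65.7  1.2] turn [ 0.12 -0.09  2.27] q6 1.4
tool axes in rest: y [1. 0.] z [ 0. -1.]
```

The grip friction is too high (46 N, the tool tilted 2°). I'll back off and use a little play, as the task allows.

>>> play_rows([
  [0,-4,0,0,0,0],
  [0,-8,0,0,0,0],
  [0,-12,0,0,0,0],
  [0,-15,0,0,0,0],
  [0,-15,0,0,0,0],
])

```text
time: 7.02
tool_pos: [527.7, -66.7, 30.8]
tool_rot: [0.524, 0.475, -0.522, 0.477]
wrist_force: [15.6, -3.6, -26.1]
gripper_width: 0.109
```

Run:
```python
from fit import *
plan(22,.7,35)
```

```text
t 7.03 rest xyz [-43.5   1.2] 30.8 F rest [15.9 -2. ] -26.1 w 0.109
shift [-3.9 65.5  0.5] turn [-0.01 -0.03 -0.26] q6 1.4
tool axes in rest: y [ 1. -0.] z [-0. -1.]
```

>>> play_rows([
  [0,0,-1,0,0,0],
  [0,0,-1,0,0,0],
  [0,0,-1,0,0,0],
  [0,0,-1,0,0,0],
], jaw=-0.73)

```text
time: 7.52
tool_pos: [527.3, -66.1, 34.6]
tool_rot: [0.523, 0.476, -0.523, 0.476]
wrist_force: [-1.3, -2.9, -1.7]
gripper_width: 0.131
```

Run:
```python
from fit import *
plan(22,.7,35)
```

```text
t 7.53 rest xyz [-43.9   1.8] 34.6 F rest [-1. -3.] -1.7 w 0.131
shift [-0.4 65.9  1.1] turn [ 0.02  0.   -0.02] q6 1.4
tool axes in rest: y [1. 0.] z [ 0. -1.]
```

Free in x now, with the spring still carried (-3 N) and the jaw at about 0.9. I push the bail over.

>>> play_rows([
  [0,5,0,0,0,0],
  [0,10,0,0,0,0],
  [0,15,0,0,0,0],
  [0,20,0,0,0,0],
  [0,25,0,0,0,0],
  [0,30,0,0,0,0],
  [0,35,0,0,0,0],
  [0,40,0,0,0,0],
])

```text
time: 8.52
tool_pos: [566.3, -69.8, 34.2]
tool_rot: [-0.522, -0.476, 0.524, -0.475]
wrist_force: [-6.3, -2.9, 3.3]
gripper_width: 0.132
```

Run:
```python
from fit import *
plan(22,1.6,35)
```

```text
t 8.53 rest xyz [-4.8  1.8] 34.2 F rest [-5.9 -3.5] 3.3 w 0.132
shift [-0.9 26.8  0.2] turn [0.03 0.01 0.17] q6 1.41
tool axes in rest: y [1. 0.] z [ 0. -1.]
```

Pushing at about 6 N, with y steady. I continue to the stop.

>>> play_rows([
  [0,5,0,0,0,0],
  [0,10,0,0,0,0],
  [0,15,0,0,0,0],
  [0,20,0,0,0,0],
  [0,24,0,0,0,0],
  [0,27,0,0,0,0],
  [0,29,0,0,0,0],
  [0,30,0,0,0,0],
])

```text
time: 9.52
tool_pos: [594.0, -72.4, 32.7]
tool_rot: [-0.521, -0.478, 0.525, -0.473]
wrist_force: [-12.3, -2.4, 3.8]
gripper_width: 0.128
```

Run:
```python
from fit import *
plan(22,1.6,35)
```

```text
t 9.53 rest xyz [23.   1.8] 32.7 F rest [-12.   -3.5] 3.8 w 0.128
shift [-2.3 -1.1  0.2] turn [ 0.02 -0.01  0.48] q6 1.42
tool axes in rest: y [1. 0.] z [ 0. -1.]
```

>>> play_rows([
  [0,2,0,0,0,0],
  [0,3,0,0,0,0],
  [0,3,0,0,0,0],
])

```text
time: 9.9
tool_pos: [594.0, -72.4, 32.6]
tool_rot: [-0.519, -0.48, 0.527, -0.472]
wrist_force: [-22.3, -1.2, 11.6]
gripper_width: 0.139
```

>>> play_rows([
  [0,0,0.5,0,0,0],
  [0,0,1,0,0,0],
  [0,0,1,0,0,0],
  [0,0,1,0,0,0],
  [0,0,1,0,0,0],
], jaw=-1, newtons=30)

```text
time: 10.52
tool_pos: [594.0, -72.9, 32.7]
tool_rot: [-0.52, -0.48, 0.527, -0.471]
wrist_force: [-22.3, 0.6, 11.5]
gripper_width: 0.113
```

Run:
```python
from fit import *
plan(22,.7,35)
q=snap('top','top4');s=snap('side','side4')
a=q['frame'][130:230,335:495];b=s['frame'][120:220,280:440]
cv2.imwrite('pics/v4.png',cv2.resize(np.hstack([a,b])[:,:,::-1],(800,250),interpolation=cv2.INTER_CUBIC))
for n,x in(('bar end closed',37),('open',-13)):print(n,proj(q,W(x,98,70)).round(1),proj(s,W(x,98,70)).round(1))
```

```text
t 10.53 rest xyz [23.1  1.3] 32.7 F rest [-22.2  -1.5] 11.5 w 0.113
shift [-2.3 -1.1  0.6] turn [ 0.04 -0.06  0.91] q6 1.42
tool axes in rest: y [1. 0.] z [ 0. -1.]
bar end closed [354.8 165.8] [309.  178.3]
open [353.  186.3] [323.6 184.8]
```

View pics/v4.png

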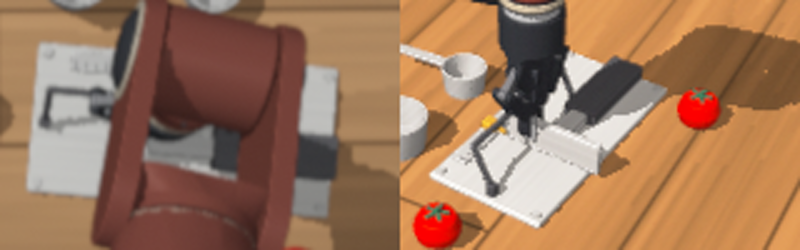

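The bail's bar end is at top pixel (354,166), against (354.8,165.8) predicted for closed, so it is on its stop. The cups and tomatoes are undisturbed. I trim y by 0.5 mm and settle.

>>> play_rows([
  [0,0,0.5,0,0,0],
  [0,0,0.5,0,0,0],
  [0,0,0.5,0,0,0],
  [0,0,0.5,0,0,0],
  [0,0,0.5,0,0,0],
  [0,0,0.5,0,0,0],
])

```text
time: 11.38
tool_pos: [594.0, -72.6, 32.7]
tool_rot: [-0.52, -0.481, 0.526, -0.471]
wrist_force: [-21.5, 3.9, 10.5]
gripper_width: 0.109
```

Run:
```python
from fit import *
plan(22,.7,35)
s=bot.state()
if abs(L(s['tool_pos'])[1]-.8)<.6: print('finish',bot.finish_job())
```

```text
t 11.38 rest xyz [23.1  1.6] 32.7 F rest [-21.7   1.8] 10.5 w 0.109
shift [-2.3 -1.1  0.9] turn [ 0.04 -0.15  0.91] q6 1.42
tool axes in rest: y [1. 0.] z [ 0. -1.]
```

>>> play_rows([
  [0,0,0.5,0,0,0],
  [0,0,1,0,0,0],
  [0,0,1,0,0,0],
  [0,0,1,0,0,0],
  [0,0,1,0,0,0],
])

```text
time: 12.0
tool_pos: [593.9, -74.0, 32.7]
tool_rot: [-0.52, -0.48, 0.526, -0.471]
wrist_force: [-22.2, 1.0, 11.4]
gripper_width: 0.109
```

Run:
```python
from fit import *
plan(22,.7,35)
```

```text
t 12.0 rest xyz [23.1  0.3] 32.7 F rest [-22.2  -1.1] 11.4 w 0.109
shift [-2.3 -1.1 -0.4] turn [ 0.04 -0.11  0.91] q6 1.42
tool axes in rest: y [1. 0.] z [ 0. -1.]
```

>>> play_rows([
  [0,0,-0.3,0,0,0],
  [0,0,-0.3,0,0,0],
  [0,0,-0.3,0,0,0],
  [0,0,-0.3,0,0,0],
  [0,0,-0.3,0,0,0],
  [0,0,-0.3,0,0,0],
])

```text
time: 12.75
tool_pos: [593.9, -73.9, 32.7]
tool_rot: [-0.52, -0.48, 0.526, -0.471]
wrist_force: [-21.8, 0.7, 11.0]
gripper_width: 0.11
```

Run:
```python
from fit import *
plan(22,.7,35)
s=bot.state()
if abs(L(s['tool_pos'])[1]-.7)<.6: print('finish',bot.finish_job())
```

```text
t 12.75 rest xyz [23.1  0.3] 32.7 F rest [-21.7  -1.3] 11.0 w 0.11
shift [-2.3 -1.1 -0.4] turn [ 0.04 -0.08  0.91] q6 1.42
tool axes in rest: y [1. 0.] z [ 0. -1.]
the job is handed in; nothing more can be done
finish None
```

I drew the leg out to the brass pointer, closed the bail, re-gripped the jaw at 30 N, and handed the job in still holding it, at 12.75 s.

- **Leg at the mark:** the jaw finished at rest y ≈ 0.3 mm and was steady for the last 0.75 s. The top view puts the pointer tip at about 0.5–1.3 mm. The side view scattered wider, from about 2 mm below to a few mm above, because a pixel there is worth about 4 mm. So I trust the position to about 1–2 mm, and no better.
- **Bail closed:** its bar end showed at top-view pixel (354,166), against (354.8,165.8) predicted for closed. The tool was still pressing it against the stop with about 22 N.
- **Other things:** the cups and tomatoes in view had not moved. I did not check the spoon again, but the arm did not go near it.

Three things did not go smoothly:

- **First slide:** sliding along the jaw with a firm grip stuck, at about 46 N with the tool tilted 2°. I backed off and did the push with about 2 mm of finger play. The spring load stayed on the fingers the whole time.
- **During the push:** I read the jaw at about 1 mm rest y, so it stayed near the mark.
- **Re-gripping:** the leg moved briefly to about 1.6 mm. I trimmed it back before handing in.

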